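# Hold the drive cover over its screw holes

## Task

First swing the lever on the side of the prep machine's drive unit upright, to neutral, while the cover plate still lies on the bench. Then pick up the rectangular three-hole cover plate by its handle and hold it level and still about 20 mm above the drive's flat top, each hole over its own threaded hole so that the whole threaded hole shows through it from straight above, ready for a colleague to start the screws. Never let the plate knock the drive, leave everything else where it is, and finish while still holding the plate hovering there: do not set it down or let go.

Things in the scene. Friction and masses are not known exactly. Their poses are not given: they have to be found in the camera images.
- drive: Drive unit fixed to the bench: white block, aluminium flange 190 (x) x 150 (y) mm on top. Flat flange top 90 mm above the bench, with a gear well 74 x 56 mm in the middle and three 8 mm threaded holes, two near the -x edge, one near +x. Origin: on the bench under the flange's centre; z up, x points away from the robot within 20 degrees. At its +y side a pedestal, 52 mm high, carries the lever.
- thread0 (a point): Mouth of the threaded hole at drive (-65, -37, 90) mm.
- thread1 (a point): Mouth of the threaded hole at drive (-65, +37, 90) mm.
- thread2 (a point): Mouth of the threaded hole at drive (+65, 0, 90) mm.
- lever (a joint): Angle of the lever in rad: 0 is upright (neutral), negative leans to the drive's -x (towards the robot), positive to its +x; stops at -0.95 and +0.95. It starts leaning towards the robot. Friction holds it wherever it is left; moving it takes about 3 N at the knob.
- lever_hinge (a point): The lever's hinge axis (parallel to the drive's y), at drive (20, 150, 60) mm.
- lever_knob (a point): Centre of the lever's black knob, a cylinder 28 mm across and 28 mm long lying along the drive's y, 90 mm from the hinge on a steel bar 10 mm square. Pinched across its two flat ends (along y) from above, it can turn between the fingers. Height 150 mm when upright.
- cover: Loose aluminium plate 170 (x) x 120 (y) x 5 mm, 0.25 to 0.5 kg, flat on the bench, with three 16 mm through holes patterned like the threaded ones (two near its -x edge, one near +x) and a black bow handle on top. Origin: centre of the underside; z up, x along its long side, away from the robot within 30 degrees. Centre of mass under the handle's middle.
- hole0 (a point): Centre of the cover's hole at cover (-65, -37, 0) mm, at the underside; belongs over thread0.
- hole1 (a point): Centre of the cover's hole at cover (-65, +37, 0) mm, underside; belongs over thread1.
- hole2 (a point): Centre of the cover's hole at cover (+65, 0, 0) mm, underside; belongs over thread2.
- cover_grip (a point): Middle of the handle's bar: 12 x 12 mm in section, running along the cover's x, 84 mm long overall and 60 mm free between its two posts, its centre 42 mm above the plate's underside (31 mm free under the bar). Pinch it across the cover's y.
- screwdriver: Bystander: screwdriver 190 mm long with black handle, lying between the cover and the drive. Leave it.
- screw_tub: Bystander: small open grey tub 85 x 70 x 30 mm with screws, beyond the drive. Leave it.
- pan_lid: Bystander: round steel pan lid 140 mm across with a knob, 36 mm high, no holes, beyond the cover. Leave it.
- bowl: Bystander: steel bowl 130 mm across, 60 mm high, beyond the lever. Leave it.
- jar: Bystander: glass jar 60 mm across, 85 mm high, right of the cover. Leave it.
- carton: Bystander: cardboard carton 110 x 80 x 70 mm, left of the lever. Leave it.
- wrench: Bystander: steel wrench 150 mm long, lying beyond the screwdriver. Leave it.
There are look-alikes about, which are no part of the job. Leave any red or turquoise look-alike of the cover alone.

How it is judged:
On the way, in this order (a step that is already met when the one before it is completed fails the run):
1. the lever is brought upright while the cover still lies on the bench (value of joint lever between -0.17 and 0.17 rad and height (world z) of cover below 0.02 m), for 0.3 s.
2. the cover is lifted clear of the bench in the fingers (height (world z) of cover above 0.05 m and contact force between cover and the fingers above 1 N), for 0.2 s.
At the end, for the whole second after the job is handed in: The lever stands within 0.17 rad of upright; the cover is held by the fingers, level within 0.12 rad, still, not touching the drive, each hole's underside 8 to 35 mm above the flange top and within 5 mm sideways of its own threaded hole (value of joint lever between -0.17 and 0.17 rad and horizontal distance between hole0 and thread0 below 0.005 m and horizontal distance between hole1 and thread1 below 0.005 m and horizontal distance between hole2 and thread2 below 0.005 m and z of hole0 in the frame of drive between 0.098 and 0.125 m and z of hole1 in the frame of drive between 0.098 and 0.125 m and z of hole2 in the frame of drive between 0.098 and 0.125 m and contact force between cover and the fingers above 1 N and contact force between cover and drive below 0.3 N and linear speed of cover below 0.02 m/s and angle between cover's own z axis and vertical below 0.12 rad and angular speed of cover below 0.1 rad/s); the arm keeps its last pose, push and grip.
It fails at once if the cover is lifted while the lever is not upright (height (world z) of cover above 0.03 m and (value of joint lever below -0.22 rad or value of joint lever above 0.22 rad)).
It fails at once if the cover knocks the drive (contact force between cover and drive above 3 N).
It fails at once if a bystander is moved more than 20 mm (distance of any of screwdriver, screw_tub, pan_lid, bowl, jar, carton, wrench from where it was at the start of the episode above 0.02 m).
It also fails if it takes over 59 s, if anything falls off the work surface, if the arm or the gripper's body presses on something with over 40 N, if the wrist force passes 120 N, or if a joint passes its speed limit or range.

## Robot

A 6-joint arm with a two-finger parallel gripper is mounted at the origin on the work surface. World frame = base frame: x ahead of the robot, y to its left, z up, the work surface at z = 0. Lengths are in m, angles in rad, forces in N, time in s.
With the tool pointing down it reaches from about 0.35 to 0.775 m from the base axis. Payload 5.5 kg.
Tool frame: the origin (TCP) lies on the mounting face of the last link; the fingertips stand 173 mm ahead of it and the grasp point (between the pads) lies 155 mm ahead of it; z points along the fingers, y is the direction in which the jaws open and shut (so a half turn about z gives the same grasp; the last joint's range is limited). The gripper opens to 85 mm and grips with 20 to 120 N. Pads are 22 mm wide; open, the fingers measure 114 mm over their backs; the gripper's body (76 mm by 85 mm) begins 54 mm behind the grasp point. The pads swing forward as they close: fully open they stand 13 mm farther back than shut.
Start: joints at [-1.431, 0.313, 0.046, 1.304, 0, 1.431], TCP at [0.159, -0.553, 0.405] pointing down, gripper open.
Joint ranges: [-2.76, 2.76], [-0.86, 1.69], [-1.03, 1.26], [-2.2, 2.34], [-1.47, 1.5], [-3.14, 3.14]. Speed limits (rad/s): [2.57, 2.57, 3.14, 3.14, 3.14, 3.14].

## Interface

Orientations are given as a unit quaternion [w, x, y, z].
In Python, from workcell import * gives the robot as it stands. The module is installed in compiled form; this text tells all that it offers.
- The arm moves only by the shell command python3 -m crank 'ROWS' [FORCE]. ROWS is JSON, a list of rows, each a list of 7 numbers: the shift along the tool's x, y, z in mm, then the turn, a rotation vector about the tool's x, y, z in degrees, then the opening, from 0 (shut) to 1 (fully open). A call has exactly 8 rows; each row shifts and turns the commanded pose from where the row before left it, along the tool's axes as they then stand; what a row does not reach is not made up. A row lasts 1/8 s, in which the tool goes at most 62.5 mm and 10.7 degrees, less where a joint would pass 70% of its speed; a pose out of reach is approached as far as the arm can. A call with a gripper value outside its range is refused whole. The fingers move at their own pace and stop on an object; FORCE is the grip in N (left out, the last holds). Time passes only in rows, so rows that do not move let the fingers close, or fill a call up. It gives the time, the measured TCP pose, the force and the opening at its end, in the units of the state.
- get_state(): the state, without advancing time (a new reading comes with each control period).
- read_camera(name): name is "side" or "top"; returns the picture (480x640x3 uint8, blue, green, red); there is no depth.
- calibration(name): a dict with "fx", "fy", "cx", "cy" (pixels), "extrinsics" (4x4, takes a point from world to camera coordinates). Camera axes: x right, y down, z forward; pixel columns grow to the right and rows downward; lengths in m; the calibration is good to about 2 mm. A picture is of the moment at which its call begins. calibration takes no time and is no camera call.
- hand_in(): hands the job in, once; it reports no verdict.
The state is a dict: "clock": time; "joint_pos": joint angles; "qvel": joint speeds; "tau": joint torques, N m; "tcp_pos": TCP position; "orientation": TCP orientation; "wrist_force": force on the tool from outside, world axes, zero at the start; "ft_torque": the same for the moment, N m; "finger_gap": finger opening in m.
Only numpy, scipy, OpenCV 4.12 (cv2) and the standard library are available. Lean on these libraries where they do the work, as an engineer would, in place of code of your own. Each camera call takes 0.05 s, during which the arm holds its last target.

## Working session

There is one attempt and no reset: what is moved stays moved. The work goes in short steps, Python scripts to look and compute and a shell command to move; the robot and the scene stay as the last step left them, time stands still between calls to the robot, and variables do not carry over. Pictures are saved under pics/ and viewed, and the job is handed in when it is done.

```bash
mkdir -p pics; python3 - <<'E'
from workcell import *
import cv2
for n in ("top","side"):
    cv2.imwrite(f"pics/{n}0.png",read_camera(n))
    c=calibration(n);print(n,c["fx"],c["fy"],c["cx"],c["cy"]);print(c["extrinsics"])
s=get_state();print(s)
E
```

```text
top 462.47573639024205 462.47573639024205 325.1326726284842 233.89627877459512
[[ 0.01799974 -0.99977092  0.01158125 -0.02059533]
 [-0.98831159 -0.01954479 -0.15118927  0.52255859]
 [ 0.15138099 -0.00872452 -0.98843699  1.36054851]
 [ 0.          0.          0.          1.        ]]
side 557.4459646834075 557.4459646834075 311.3211943674396 240.3421852994266
[[-0.987705   -0.15632068  0.00163416  0.50050977]
 [-0.09821452  0.61236331 -0.78445209  0.14854558]
 [ 0.12162539 -0.77496775 -0.62018727  1.44668257]
 [ 0.          0.          0.          1.        ]]
{'clock': 0.1, 'joint_pos': array([-1.43058283e+00,  3.13940788e-01,  4.50851981e-02,  1.30359780e+00,
       -1.40147538e-05,  1.43121543e+00]), 'qvel': array([ 0.00122453, -0.00138384,  0.00289312, -0.00067193, -0.00108242,
        0.00038467]), 'tau': array([ 2.80367676e-03, -4.81727242e+01,  2.99242705e+01,  1.27965599e-02,
       -1.83213178e-04,  4.49240133e-06]), 'tcp_pos': array([ 0.15876597, -0.5524662 ,  0.40388597]), 'orientation': array([-8.28530869e-04,  9.90229995e-01,  1.39441277e-01, -7.26943943e-06]), 'wrist_force': array([-0.34163162, -0.21607436, -1.13596479]), 'ft_torque': array([-0.0436536 ,  0.02466813,  0.00241242]), 'finger_gap': 0.0849209916793165}
```

View pics/top0.png

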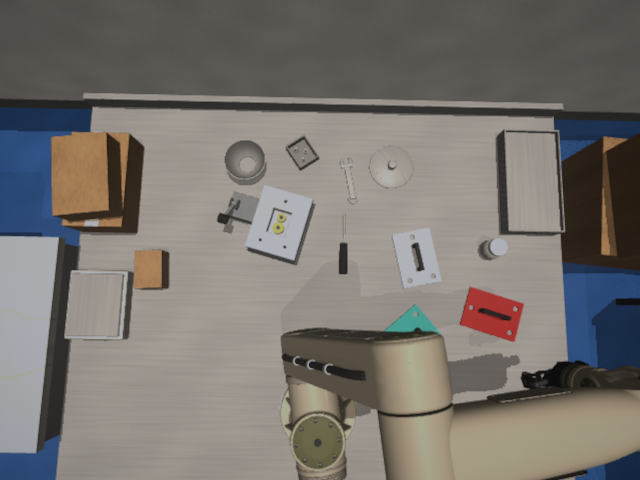

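View pics/side0.png

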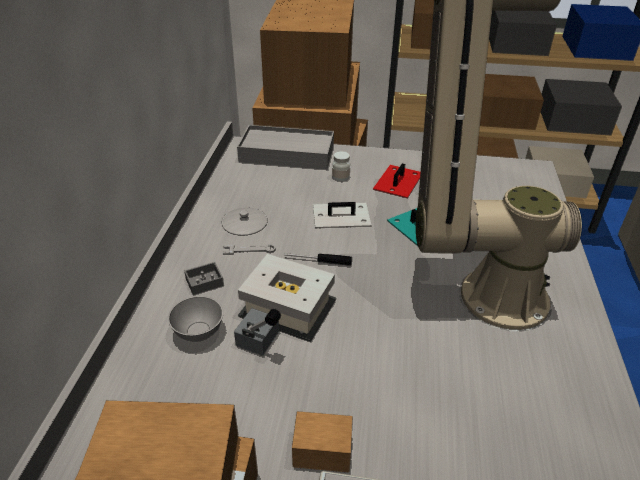

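Candidates for the cover: the aluminium plate with a handle at top (417,258), the red one at (492,314) and the turquoise one at (412,320). The bare aluminium one fits, because the red and turquoise ones are the look-alikes to leave alone. I'll confirm it in enlarged crops.

```bash
python3 - <<'E'
import cv2,numpy as np
t=cv2.imread("pics/top0.png");s=cv2.imread("pics/side0.png")
a=cv2.resize(t[215:300,380:460],None,fx=5,fy=5,interpolation=cv2.INTER_CUBIC)
b=cv2.resize(t[180:270,210:320],None,fx=5,fy=5,interpolation=cv2.INTER_CUBIC)
cv2.imwrite("pics/c_cover.png",a);cv2.imwrite("pics/c_drive.png",b)
b=cv2.resize(s[190:360,220:390],None,fx=3.5,fy=3.5,interpolation=cv2.INTER_CUBIC)
cv2.imwrite("pics/c_side.png",b)
E
```

```text
(no output)
```

View pics/c_cover.png

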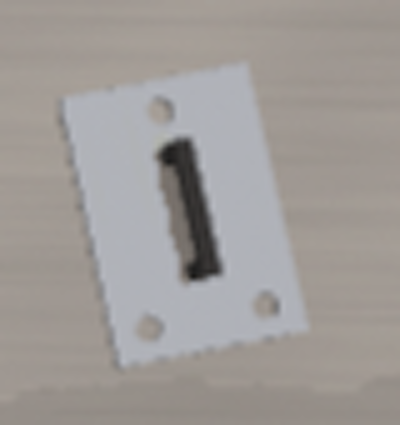

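View pics/c_drive.png

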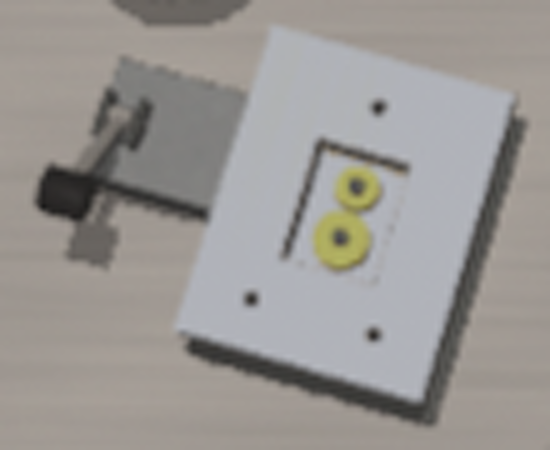

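View pics/c_side.png

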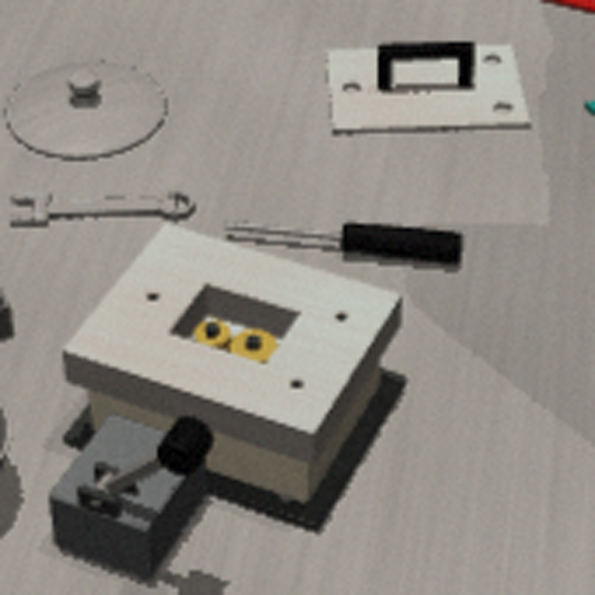

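The crops show the aluminium plate with three holes (top about (412,237), (410,280), (433,276)) and a black bow handle. The drive's threads are at about (286,201), (260,240) and (285,247). The knob leans towards the robot at about (223,218). Next I measure positions.

```bash
cat > h.py <<'E'
import cv2,numpy as np
from workcell import calibration
from scipy.optimize import least_squares
def cam(n):
    c=calibration(n);E=np.array(c["extrinsics"]);K=np.array([[c["fx"],0,c["cx"]],[0,c["fy"],c["cy"]],[0,0,1.]]);return K,E
def ray(n,uv):
    K,E=cam(n);R=E[:3,:3];d=R.T@np.linalg.inv(K)@np.array([uv[0],uv[1],1.]);o=-R.T@E[:3,3];return o,d
def onz(n,uv,z):
    o,d=ray(n,uv);return o+d*(z-o[2])/d[2]
def proj(n,p):
    K,E=cam(n);q=K@(E[:3,:3]@np.asarray(p)+E[:3,3]);return q[:2]/q[2]
def tri(a,b,na="top",nb="side"):
    oa,da=ray(na,a);ob,db=ray(nb,b)
    A=np.stack([da,-db],1);t=np.linalg.lstsq(A,ob-oa,rcond=None)[0]
    pa=oa+t[0]*da;pb=ob+t[1]*db;return (pa+pb)/2,np.linalg.norm(pa-pb)
def dark(img,uv,r=4,sgn=1):
    g=cv2.cvtColor(img,cv2.COLOR_BGR2GRAY).astype(float)
    u,v=map(int,np.round(uv));w=g[v-r:v+r+1,u-r:u+r+1]
    bg=np.percentile(w,85);m=np.clip(bg-w-8,0,None)
    ys,xs=np.mgrid[v-r:v+r+1,u-r:u+r+1];return np.array([(m*xs).sum(),(m*ys).sum()])/m.sum()
def fit(pat,pts):
    # rigid 2D: pts = R(th)pat+t
    pat=np.asarray(pat,float);pts=np.asarray(pts,float)
    a=pat-pat.mean(0);b=pts-pts.mean(0)
    th=np.arctan2((a[:,0]*b[:,1]-a[:,1]*b[:,0]).sum(),(a*b).sum())
    R=np.array([[np.cos(th),-np.sin(th)],[np.sin(th),np.cos(th)]])
    t=pts.mean(0)-R@pat.mean(0);return th,t,pts-(pat@R.T+t)
PAT=[[-.065,-.037],[-.065,.037],[.065,0]]
E
python3 - <<'E'
from h import *
np.set_printoptions(precision=4,suppress=True)
T=cv2.imread("pics/top0.png");S=cv2.imread("pics/side0.png")
dt=[(284.8,246.8),(260.2,239.8),(285.6,201.4)]
k=3.5;ds=[(220+341/k,190+317/k),(220+296/k,190+384/k),(220+153/k,190+296/k)]
# side: which is thread0 (−y side)/thread1 
ct=[(433.4,275.8),(410,280.4),(412,237)]
cs=[(220+492/k,190+59/k),(220+503/k,190+107/k),(220+351/k,190+87/k)]
for nm,t,s,z in (("drive",dt,ds,.09),("cover",ct,cs,.005)):
    t=[dark(T,p,3) for p in t];s=[dark(S,p,3) for p in s]
    P=[onz("top",p,z)[:2] for p in t];Q=[onz("side",p,z)[:2] for p in s]
    for lab,X in (("top",P),("side",Q),("avg",(np.array(P)+Q)/2)):
        th,o,r=fit(PAT,X);print(nm,lab,"yaw",np.degrees(th),"o",o,"res mm",(r*1e3).round(1).tolist())
# plate outlines
for n,I in (("top",T),("side",S)):
    print(n,I[int(260),int(400)] if n=="top" else I[222,330])
# cover contour top
hsv=cv2.cvtColor(T,cv2.COLOR_BGR2HSV);print(hsv[245,402],hsv[265,385],hsv[200,270])
E
```

```text
drive top yaw -15.418870080023716 o [0.5482 0.1263] res mm [[0.1, -0.2], [0.0, 0.2], [-0.1, -0.0]]
drive side yaw -15.650857467561236 o [0.548  0.1257] res mm [[0.2, 0.2], [-0.1, -0.2], [-0.1, -0.0]]
drive avg yaw -15.534753837092554 o [0.5481 0.126 ] res mm [[0.2, -0.0], [-0.0, 0.0], [-0.1, -0.0]]
cover top yaw 11.89093699928791 o [ 0.4618 -0.2959] res mm [[-0.1, 0.1], [-0.5, -0.1], [0.6, 0.0]]
cover side yaw 12.069282859398788 o [ 0.4607 -0.2972] res mm [[0.2, 0.1], [-0.2, 0.0], [-0.0, -0.1]]
cover avg yaw 11.97982549937968 o [ 0.4613 -0.2965] res mm [[0.0, 0.1], [-0.4, -0.0], [0.3, -0.1]]
top [184 178 176]
side [176 185 192]
[113  11 184] [ 13  22 159] [110   8 182]
```

```bash
python3 - <<'E'
from h import *
np.set_printoptions(precision=4,suppress=True)
T=cv2.imread("pics/top0.png");S=cv2.imread("pics/side0.png")
def blob(I,uv,r,thr):
    g=I.max(2);m=(g<thr).astype(np.uint8);mm=np.zeros_like(m);u,v=map(int,uv);mm[v-r:v+r,u-r:u+r]=m[v-r:v+r,u-r:u+r]
    n,l,st,c=cv2.connectedComponentsWithStats(mm);i=1+np.argmax(st[1:,4]);return c[i],st[i]
th=np.radians(-15.5);X=np.array([np.cos(th),np.sin(th),0]);Y=np.array([-np.sin(th),np.cos(th),0]);O=np.array([.548,.126,0])
H=O+.02*X+.15*Y+[0,0,.06];print("hinge",H)
for thr in (35,45,55):
    a,sa=blob(T,(223,218),10,thr);b,sb=blob(S,(273,317),12,thr)
    p,e=tri(a,b);d=p-H;print(thr,a,sa,b,sb,"P",p,e,"drive xyz rel hinge",d@X,d@Y,d[2],"ang",np.arctan2(d@X,d[2]))
for ang in (-.5,-.6,-.7,-.8,-.9):
    p=H+.09*(np.sin(ang)*X+np.cos(ang)*np.array([0,0,1]));print(ang,p,proj("top",p),proj("side",p))
E
```

```text
hinge [0.6074 0.2652 0.06  ]Traceback (most recent call last):
  File "<stdin>", line 10, in <module>
  File "<stdin>", line 6, in blob
    return _wrapfunc(a, 'argmax', axis=axis, out=out, **kwds)
    return bound(*args, **kwds)
ValueError: attempt to get argmax of an empty sequence
```

```bash
python3 -m crank '[[0,0,0,0,0,-9.3,1],[0,0,0,0,0,-9.3,1],[0,0,0,0,0,-9.3,1],[0,0,0,0,0,-9.3,1],[0,0,0,0,0,-9.3,1],[0,0,0,0,0,-9.3,1],[0,0,0,0,0,-9.3,1],[0,0,0,0,0,-9.3,1]]' 25
```

```text
clock: 1.1
tcp_pos: [0.1588, -0.5525, 0.4042]
orientation: [-0.0, 0.703, 0.712, 0.0]
wrist_force: [-0.7, 0.6, -0.4]
finger_gap: 0.0852
```

```bash
python3 - <<'E'
from h import *
np.set_printoptions(precision=4,suppress=True)
T=cv2.imread("pics/top0.png");S=cv2.imread("pics/side0.png")
def blob(I,uv,r,thr):
    g=I.max(2);m=(g<thr).astype(np.uint8);mm=np.zeros_like(m);u,v=map(int,uv);mm[v-r:v+r,u-r:u+r]=m[v-r:v+r,u-r:u+r]
    n,l,st,c=cv2.connectedComponentsWithStats(mm);
    if n<2: return None,g[v-2:v+3,u-2:u+3]
    i=1+np.argmax(st[1:,4]);return c[i],st[i]
th=np.radians(-15.5);X=np.array([np.cos(th),np.sin(th),0]);Y=np.array([-np.sin(th),np.cos(th),0]);O=np.array([.548,.126,0])
H=O+.02*X+.15*Y+[0,0,.06]
for thr in (45,55,65):
    a,sa=blob(T,(223,218),10,thr);b,sb=blob(S,(273,317),12,thr)
    if a is None or b is None: print(thr,a,sa,b,sb);continue
    p,e=tri(a,b);d=p-H;print(thr,a,sa,b,sb,"P",p,e,"rel hinge",d@X,d@Y,d[2],"ang",np.arctan2(d@X,d[2]))
for ang in (-.6,-.7,-.8,-.9):
    p=H+.09*(np.sin(ang)*X+np.cos(ang)*np.array([0,0,1]));print(ang,p,proj("top",p),proj("side",p))
E
```

```text
45 [223.1667 218.2167] [218 214  12  10  60] [273.679 319.   ] [265 309  20  20 243] P [0.5477 0.2818 0.122 ] 0.004094675511518239 rel hinge -0.06189551858039262 5.251671976565386e-05 0.061995887621127066 ang -0.7845880263439302
55 [223.3444 218.2556] [218 214  15  10  90] [273.6929 319.0512] [265 309  20  20 254] P [0.5478 0.2814 0.1214] 0.004023722167437703 rel hinge -0.06175487604390248 -0.00030783799505678934 0.061419160287282726 ang -0.7881236965968721
65 [223.551  218.0612] [218 214  15  10  98] [273.1204 319.0949] [261 308  24  21 274] P [0.5488 0.281  0.1206] 0.0033597216141732326 rel hinge -0.06063824705765056 -0.00037434749913767317 0.06062988690435239 ang -0.7854671028047913
-0.6 [0.5584 0.2788 0.1343] [223.5562 214.4591] [268.0321 313.3132]
-0.7 [0.5515 0.2807 0.1288] [223.1508 217.1997] [271.0524 316.0551]
-0.8 [0.5451 0.2825 0.1227] [222.8625 219.7745] [273.8445 318.9312]
-0.9 [0.5394 0.284  0.1159] [222.6933 222.1556] [276.3773 321.9078]
```

```bash
python3 -m crank '[[0,0,0,0,0,-9.3,1],[0,0,0,0,0,-9.3,1],[0,0,0,0,0,-9.3,1],[0,0,0,0,0,-9.3,1],[0,0,0,0,0,-9.3,1],[0,0,0,0,0,-9.3,1],[0,0,0,0,0,-9.3,1],[0,0,0,0,0,-8.4,1]]'
```

```text
clock: 2.1
tcp_pos: [0.1588, -0.5525, 0.4041]
orientation: [-0.0, 0.137, 0.991, 0.001]
wrist_force: [0.5, 0.4, -0.1]
finger_gap: 0.0854
```

```bash
python3 -m crank '[[-9.1,56.8,0,0,0,0,1],[-9.1,56.8,0,0,0,0,1],[-9.1,56.8,0,0,0,0,1],[-9.1,56.8,0,0,0,0,1],[-9.1,56.8,0,0,0,0,1],[-9.1,56.8,0,0,0,0,1],[-9.1,56.8,0,0,0,0,1],[-9.1,56.8,0,0,0,0,1]]'; python3 -m crank '[[-9.1,56.8,0,0,0,0,1],[-9.1,56.8,0,0,0,0,1],[-9.1,56.8,0,0,0,0,1],[-9.1,56.8,0,0,0,0,1],[-9.1,56.8,0,0,0,0,1],[-9.1,56.8,0,0,0,0,1],[-9.1,56.8,0,0,0,0,1],[0,0,0,0,0,0,1]]'; python3 -c "
from workcell import *
print(get_state()['joint_pos'],get_state()['orientation'],get_state()['tcp_pos'])"
```

```text
clock: 3.1
tcp_pos: [0.3548, -0.1344, 0.4046]
orientation: [0.0, 0.14, 0.99, -0.0]
wrist_force: [1.8, -0.3, 0.1]
finger_gap: 0.0856
clock: 4.1
tcp_pos: [0.5266, 0.2314, 0.403]
orientation: [-0.001, 0.138, 0.99, -0.0]
wrist_force: [0.0, -0.8, 0.7]
finger_gap: 0.0853
[2.74384879e-01 3.14837444e-01 4.40986672e-02 1.30143169e+00
 3.66694834e-04 5.50282010e-01] [-7.02960059e-04  1.37511549e-01  9.90499908e-01 -1.07360770e-04] [0.52664749 0.23140042 0.40297092]
```

```bash
python3 -m crank '[[-5.8,54.2,0,0,0,0.3,1],[0,0,30,0,0,0,1],[0,0,30,0,0,0,1],[0,0,30,0,0,0,1],[0,0,20,0,0,0,1],[0,0,15,0,0,0,1],[0,0,0,0,0,0,1],[0,0,0,0,0,0,1]]'; python3 - <<'E'
from h import *
from workcell import *
for n,uv in (("top",(223,218)),("side",(273,317))):
    I=read_camera(n);u,v=uv;cv2.imwrite(f"pics/{n}1.png",cv2.resize(I[max(0,v-75):v+75,u-100:u+100],None,fx=3.5,fy=3.5))
print(get_state()['tcp_pos'])
E
```

```text
clock: 5.1
tcp_pos: [0.5467, 0.2785, 0.2805]
orientation: [0.001, 0.143, 0.99, 0.0]
wrist_force: [1.4, 0.3, 0.3]
finger_gap: 0.0854
[0.54678038 0.2787872  0.28084966]
```

View pics/top1.png

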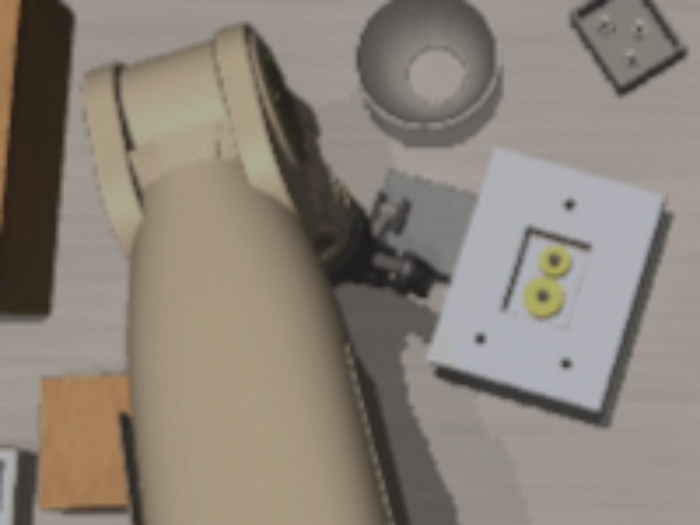

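View pics/side1.png

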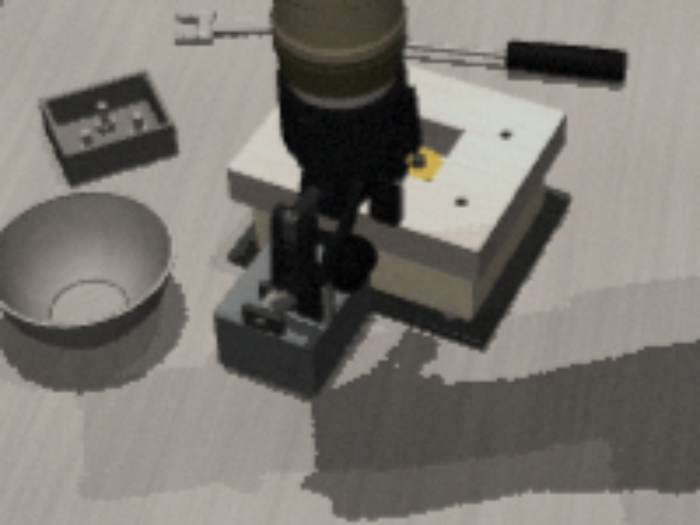

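```bash
python3 - <<'E'
from h import *
g=np.array([.547,.279,.126+.013]);y=np.array([.272,.962,0])
for k in (-.05,0,.05):
    for z in (-.018,0):
        p=g+k*y+[0,0,z];q=proj("side",p);t=proj("top",p);print(k,z,((q-[173,242])*3.5).round(),((t-[123,143])*3.5).round())
E
```

```text
-0.05 -0.018 [388. 215.] [413. 285.]
-0.05 0 [387. 195.] [409. 281.]
0 -0.018 [351. 267.] [354. 267.]
0 0 [350. 247.] [350. 263.]
0.05 -0.018 [313. 321.] [296. 249.]
0.05 0 [311. 301.] [291. 245.]
```

```bash
python3 -m crank '[[0,3,4,0,0,0,1],[0,0,0,0,0,0,0.15],[0,0,0,0,0,0,0.15],[0,0,0,0,0,0,0.15],[0,0,0,0,0,0,0.15],[0,0,0,0,0,0,0.15],[0,0,0,0,0,0,0.15],[0,0,0,0,0,0,0.15]]' 30; python3 - <<'E'
from workcell import *
s=get_state();print(s['tcp_pos'],s['wrist_force'],s['finger_gap'])
E
```

```text
clock: 6.2
tcp_pos: [0.5471, 0.2815, 0.2757]
orientation: [-0.0, 0.142, 0.99, -0.0]
wrist_force: [-1.9, -2.7, 2.3]
finger_gap: 0.0275
[0.54708623 0.28147268 0.27573705] [-1.88347194 -2.73816665  2.3164709 ] 0.027499406643836363
```

```bash
python3 -m crank '[[-8.8,0,-7.6,0,0,0,0.15],[-9.8,0,-6.5,0,0,0,0.15],[-10.5,0,-5.1,0,0,0,0.15],[-11.1,0,-3.8,0,0,0,0.15],[-11.4,0,-2.2,0,0,0,0.15],[-11.7,0,-0.8,0,0,0,0.15],[0,0,0,0,0,0,0.15],[0,0,0,0,0,0,0.15]]'; python3 - <<'E'
from h import *
from workcell import *
for n,uv in (("top",(223,208)),("side",(260,310))):
    I=read_camera(n);u,v=uv;cv2.imwrite(f"pics/{n}2.png",cv2.resize(I[max(0,v-75):v+75,u-100:u+100],None,fx=3.5,fy=3.5))
s=get_state();print(s['tcp_pos'],s['wrist_force'],s['finger_gap'])
E
```

```text
clock: 7.2
tcp_pos: [0.6085, 0.2641, 0.3013]
orientation: [0.0, 0.142, 0.99, 0.0]
wrist_force: [1.1, 2.9, -6.9]
finger_gap: 0.028
[0.60835864 0.26412368 0.30139341] [ 1.71178628  3.93463104 -8.16980293] 0.027436260647460634
```

View pics/side2.png

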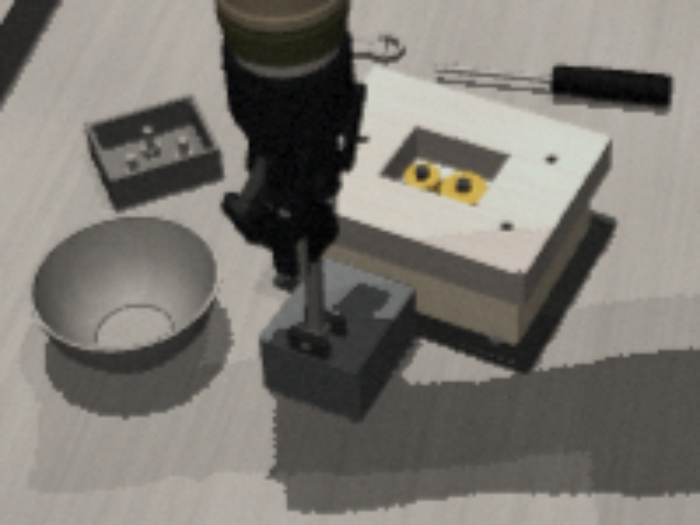

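```bash
python3 -m crank '[[0,0,0,0,0,0,1],[0,0,0,0,0,0,1],[0,0,0,0,0,0,1],[0,0,0,0,0,0,1],[0,0,-20,0,0,0,1],[0,0,-40,0,0,0,1],[0,0,-45,0,0,0,1],[0,0,0,0,0,0,1]]'; python3 - <<'E'
from workcell import *
s=get_state();print(s['tcp_pos'],s['orientation'],s['finger_gap'])
E
```

```text
clock: 8.3
tcp_pos: [0.6087, 0.2639, 0.4116]
orientation: [0.004, 0.142, 0.99, 0.002]
wrist_force: [-0.3, 0.8, -0.1]
finger_gap: 0.0855
[0.60867154 0.26394557 0.41163569] [0.00388433 0.14240635 0.9897993  0.00163762] 0.08547468386930693
```

```bash
python3 -m crank '[[-1.6,-57.9,0,0,0,0,1],[-1.6,-57.9,0,0,0,0,1],[-1.6,-57.9,0,0,0,0,1],[-1.6,-57.9,0,0,0,0,1],[-1.6,-57.9,0,0,0,0,1],[-1.6,-57.9,0,0,0,0,1],[-1.6,-57.9,0,0,0,0,1],[-1.6,-57.9,0,0,0,0,1]]';  python3 -m crank '[[-1.6,-57.9,0,0,0,0,1],[-1.6,-57.9,0,0,0,0,1],[0,0,0,0,0,-9.4,1],[0,0,0,0,0,-9.4,1],[0,0,0,0,0,-9.4,1],[0,0,0,0,0,0,1],[0,0,0,0,0,0,1],[0,0,0,0,0,0,1]]'; python3 - <<'E'
from h import *
from workcell import *
for n in ("top","side"):
    I=read_camera(n);cv2.imwrite(f"pics/{n}3.png",I)
s=get_state();q=s['orientation'];print(s['tcp_pos'],q,2*np.degrees(np.arctan2(q[2],q[1])),s['joint_pos'])
E
```

```text
clock: 9.3
tcp_pos: [0.4887, -0.1858, 0.406]
orientation: [-0.0, 0.142, 0.99, 0.0]
wrist_force: [0.8, 0.0, 0.2]
finger_gap: 0.0855
clock: 10.3
tcp_pos: [0.4601, -0.2961, 0.4065]
orientation: [-0.0, -0.102, 0.995, 0.0]
wrist_force: [-0.0, -0.7, 0.4]
finger_gap: 0.0851
[ 0.46013735 -0.29617483  0.4066549 ] [-1.24671637e-05 -1.02663887e-01  9.94716102e-01 -4.24275156e-05] 191.78517947517747 [-7.18612139e-01  2.58461266e-01 -2.34705936e-02  1.28881933e+00
 -7.60548304e-05 -9.24302326e-01]
```

View pics/side3.png

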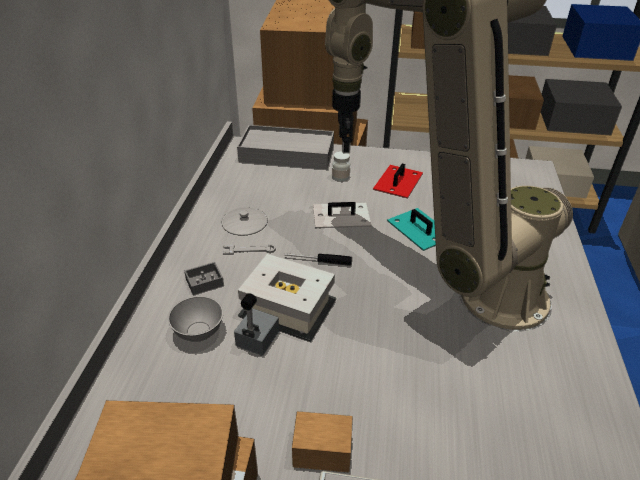

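View pics/top3.png

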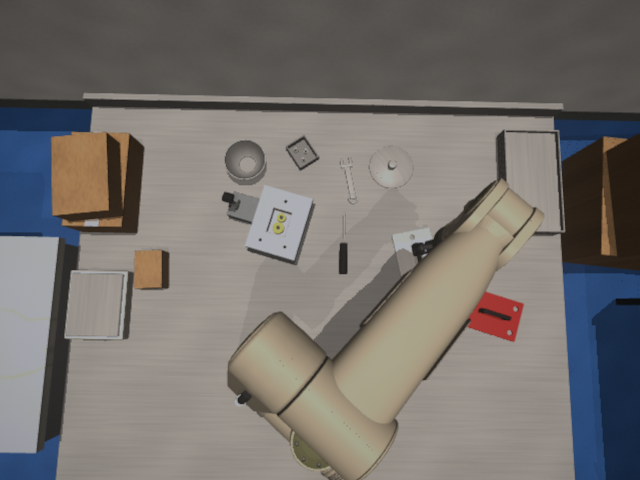

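```bash
python3 -m crank '[[-1,0,45,0,0,0,1],[0,0,45,0,0,0,1],[0,0,45,0,0,0,1],[0,0,35,0,0,0,1],[0,0,0,0,0,0,1],[0,0,0,0,0,0,1],[0,0,0,0,0,0,1],[0,0,0,0,0,0,1]]'; python3 - <<'E'
from h import *
from workcell import *
I3=cv2.imread("pics/side3.png")
H=np.array([.6074,.2652,.06]);X=np.array([.9636,-.2672,0])
for a in (-.17,0,.17): print(a,proj("side",H+.09*(np.sin(a)*X+np.cos(a)*np.array([0,0,1]))),proj("top",H+.09*(np.sin(a)*X+np.cos(a)*np.array([0,0,1]))))
for n,(u,v) in (("side",(248,302)),("top",(229,198))):
    I=cv2.imread(f"pics/{n}3.png");m=(I.max(2)<45).astype(np.uint8);mm=np.zeros_like(m);mm[v-12:v+12,u-12:u+12]=m[v-12:v+12,u-12:u+12]
    k,l,st,c=cv2.connectedComponentsWithStats(mm);print(n,c[1:],st[1:,4])
for n,(u,v) in (("top",(418,258)),("side",(340,210))):
    I=read_camera(n);cv2.imwrite(f"pics/{n}4.png",cv2.resize(I[v-60:v+60,u-80:u+80],None,fx=4.5,fy=4.5))
s=get_state();q=s['orientation'];print(s['tcp_pos'],2*np.degrees(np.arctan2(q[2],q[1])),s['wrist_force'])
E
```

```text
clock: 11.4
tcp_pos: [0.4616, -0.2965, 0.2382]
orientation: [0.001, -0.103, 0.995, -0.001]
wrist_force: [-0.0, 0.2, 0.3]
finger_gap: 0.0851
-0.17 [253.29158819 303.76898195] [226.51513929 201.55135722]
0 [247.16819089 301.2963546 ] [228.13299163 196.38310661]
0.17 [241.17620554 299.68789461] [229.92517346 191.44539946]
side [[248.22162162 301.50810811]
 [244.8        312.1       ]] [185  10]
top [[227.84146341 197.51219512]] [82]
[ 0.46133354 -0.2962635   0.23761902] 191.82880478698263 [ 0.20064713 -0.44993002  0.00793517]
```

View pics/side4.png

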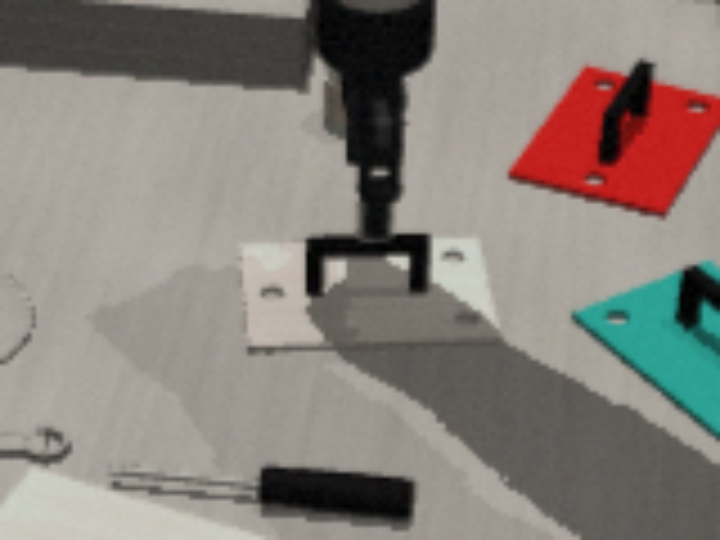

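View pics/top4.png

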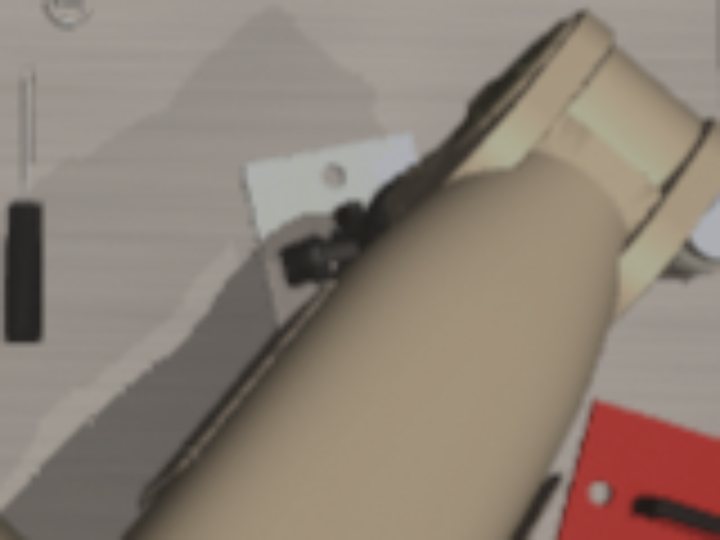

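```bash
python3 -m crank '[[0,0,15,0,0,-0.2,1],[0,0,14,0,0,0,1],[0,0,12,0,0,0,1],[0,0,0,0,0,0,1],[0,0,0,0,0,0,0],[0,0,0,0,0,0,0],[0,0,0,0,0,0,0],[0,0,0,0,0,0,0]]' 80;python3 -m crank '[[0,0,0,0,0,0,0],[0,0,0,0,0,0,0],[0,0,0,0,0,0,0],[0,0,0,0,0,0,0],[0,0,0,0,0,0,0],[0,0,-3,0,0,0,0],[0,0,-3,0,0,0,0],[0,0,0,0,0,0,0]]'; python3 - <<'E'
from h import *
from workcell import *
s=get_state();q=s['orientation'];print(s['tcp_pos'],q,2*np.degrees(np.arctan2(q[2],q[1])),s['wrist_force'],s['ft_torque'],s['finger_gap'])
E
```

```text
clock: 12.5
tcp_pos: [0.4611, -0.2959, 0.196]
orientation: [0.0, -0.105, 0.994, 0.0]
wrist_force: [-0.6, 6.0, 4.2]
finger_gap: 0.0127
clock: 13.5
tcp_pos: [0.4611, -0.2961, 0.2016]
orientation: [-0.0, -0.105, 0.994, -0.0]
wrist_force: [0.3, -0.3, -4.4]
finger_gap: 0.0105
[ 0.46105622 -0.2961057   0.20157063] [-1.13945114e-04 -1.04773813e-01  9.94496071e-01 -1.10240082e-05] 192.02827029697187 [ 0.34784098 -0.28593273 -4.39688577] [-0.0115242  -0.02839423  0.04659644] 0.010472810860547766
```

```bash
python3 -m crank '[[0,0,-10,0,0,0,0],[0,0,-25,0,0,0,0],[0,0,-30,0,0,0,0],[0,0,-30,0,0,0,0],[0,0,-30,0,0,0,0],[0,0,-25,0,0,0,0],[0,0,-10,0,0,0,0],[0,0,0,0,0,0,0]]'; python3 - <<'E'
from h import *
from workcell import *
for n in ("side","top"):
    I=read_camera(n);cv2.imwrite(f"pics/{n}5.png",I)
s=get_state();q=s['orientation'];print(s['tcp_pos'],q,2*np.degrees(np.arctan2(q[2],q[1])),s['wrist_force'],s['ft_torque'],s['finger_gap'])
E
```

```text
clock: 14.5
tcp_pos: [0.4612, -0.2961, 0.3622]
orientation: [0.0, -0.105, 0.994, -0.0]
wrist_force: [0.0, -0.3, -4.0]
finger_gap: 0.0108
[ 0.46081212 -0.29583836  0.36067693] [-5.81772081e-04 -1.04769215e-01  9.94496223e-01  5.79610748e-04] 192.0277444544325 [ 0.91858215  0.86254299 -3.57849819] [0.02282533 0.02305198 0.0416346 ] 0.010285699175711044
```

View pics/side5.png

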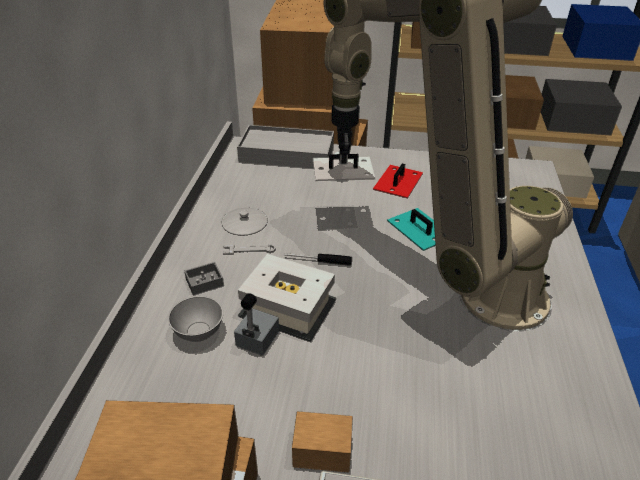

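```bash
python3 -m crank '[[-7,16,0,0,0,0,0],[-14.4,32.9,0,0,0,0,0],[-14.4,32.9,0,0,0,0,0],[-14.4,32.9,0,0,0,0,0],[-14.4,32.9,0,0,0,0,0],[-14.4,32.9,0,0,0,0,0],[-14.4,32.9,0,0,0,0,0],[-14.4,32.9,0,0,0,0,0]]'; python3 -m crank '[[-14.4,32.9,0,0,0,0,0],[-14.4,32.9,0,0,0,0,0],[-14.4,32.9,0,0,0,0,0],[-14.4,32.9,0,0,0,0,0],[-7.4,16.9,0,0,0,4,0],[0,0,0,0,0,8,0],[0,0,0,0,0,8,0],[0,0,0,0,0,5,0]]'; python3 -m crank '[[0,0,0,0,0,2.5,0],[0,0,0,0,0,0,0],[0,0,0,0,0,0,0],[0,0,0,0,0,0,0],[0,0,0,0,0,0,0],[0,0,0,0,0,0,0],[0,0,0,0,0,0,0],[0,0,0,0,0,0,0]]'; python3 - <<'E'
from h import *
from workcell import *
for n in ("side","top"):
    I=read_camera(n);cv2.imwrite(f"pics/{n}6.png",I)
    u,v=(285,265) if n=="side" else (280,222)
    cv2.imwrite(f"pics/{n}6c.png",cv2.resize(I[v-65:v+65,u-80:u+80],None,fx=4.5,fy=4.5,interpolation=cv2.INTER_CUBIC))
s=get_state();q=s['orientation'];print(s['tcp_pos'],q,2*np.degrees(np.arctan2(q[2],q[1])),s['wrist_force'],s['finger_gap'])
E
```

```text
clock: 15.6
tcp_pos: [0.5147, -0.0305, 0.3608]
orientation: [-0.001, -0.105, 0.994, 0.0]
wrist_force: [-0.0, -0.7, -3.2]
finger_gap: 0.0105
clock: 16.6
tcp_pos: [0.5469, 0.1272, 0.3605]
orientation: [-0.001, 0.114, 0.993, -0.0]
wrist_force: [-0.2, 0.4, -2.8]
finger_gap: 0.0103
clock: 17.6
tcp_pos: [0.5478, 0.1261, 0.3617]
orientation: [0.0, 0.135, 0.991, -0.0]
wrist_force: [-0.1, -0.8, -3.9]
finger_gap: 0.0103
[0.54782121 0.12607249 0.3616758 ] [ 3.63032846e-05  1.34586967e-01  9.90901784e-01 -4.55635503e-05] 164.53052626169446 [-0.27649654 -0.05035947 -4.13755477] 0.010476310638997708
```

View pics/side6c.png

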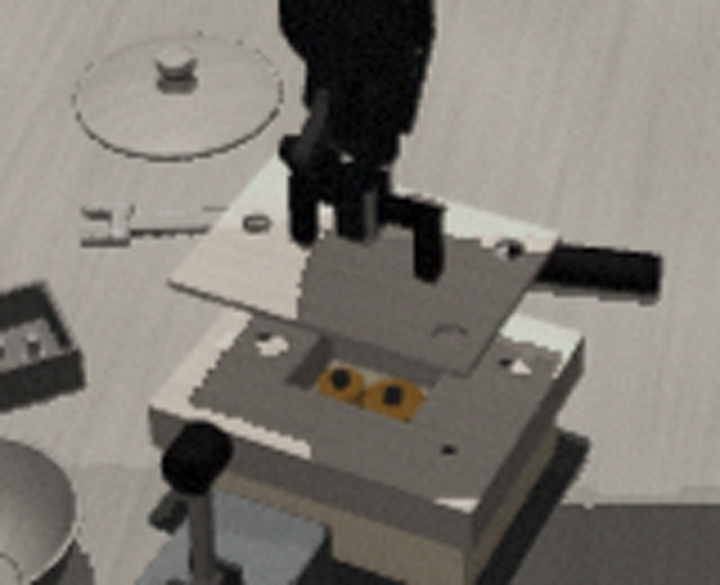

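View pics/top6c.png

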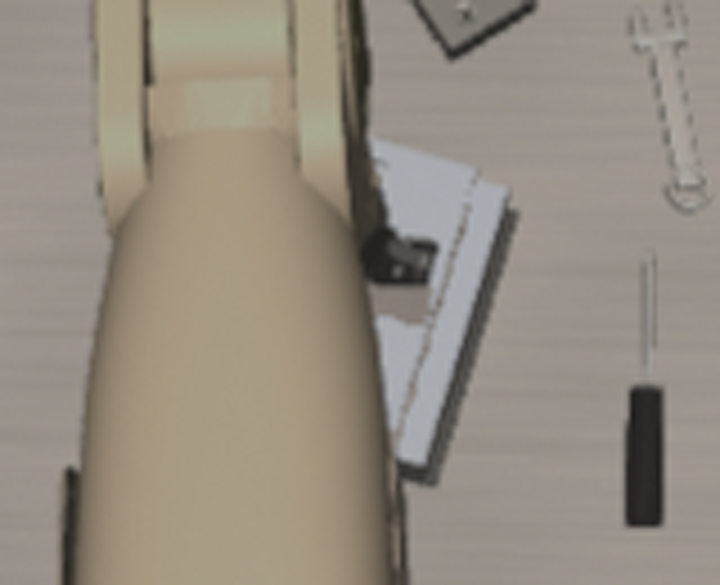

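```bash
cat > m.py <<'E'
from h import *
def meas(pts,z,labels=(0,1,2),n="side"):
    W=np.array([onz(n,p,z)[:2] for p in pts]);P=np.array(PAT)[list(labels)]
    th,o,r=fit(P,W);print("yaw",np.degrees(th).round(2),"o",o.round(4),"res",(r*1e3).round(1).tolist());return W
E
python3 - <<'E'
from m import *
f=lambda x,y:(205+x/4.5-.39,200+y/4.5-.39)
S=cv2.imread("pics/side6.png")
for z in (.169,.171,.173): meas([f(511,247),f(451,331),f(257,222)],z)
# predicted hole pixels in crop for pose
for nm,o,th,z in (("pred",(.548,.126),-15.5,.171),):
    c,s=np.cos(np.radians(th)),np.sin(np.radians(th))
    for p in PAT+[[.085,.06],[.085,-.06],[-.085,.06],[-.085,-.06]]:
        q=proj("side",[o[0]+c*p[0]-s*p[1],o[1]+s*p[0]+c*p[1],z]);print(p,((q+.39-[205,200])*4.5).round())
E
python3 - <<'E'
import cv2
S=cv2.imread("pics/side6.png");c=S[225:300,235:340]
cv2.imwrite("pics/side6d.png",cv2.resize(cv2.convertScaleAbs(c,alpha=1.3,beta=0),None,fx=7,fy=7,interpolation=cv2.INTER_CUBIC))
E
```

```text
yaw -15.36 o [0.5472 0.1226] res [[-0.6, 0.5], [-0.0, -0.5], [0.7, 0.1]]
yaw -15.36 o [0.5467 0.1249] res [[-0.5, 0.5], [0.0, -0.7], [0.5, 0.1]]
yaw -15.36 o [0.5463 0.1273] res [[-0.4, 0.6], [0.1, -0.8], [0.3, 0.2]]
[-0.065, -0.037] [508. 248.]
[-0.065, 0.037] [448. 333.]
[0.065, 0] [255. 223.]
[0.085, 0.06] [165. 279.]
[0.085, -0.06] [275. 150.]
[-0.085, 0.06] [465. 373.]
[-0.085, -0.06] [560. 232.]
```

View pics/side6d.png

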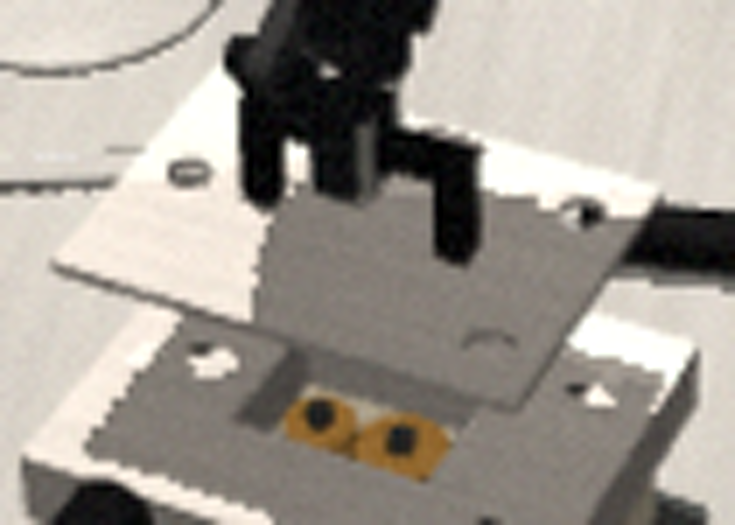

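```bash
python3 -m crank '[[0,0,6,0,0,0,0],[0,0,12,0,0,0,0],[0,0,12,0,0,0,0],[0,0,12,0,0,0,0],[0,0,8,0,0,0,0],[0,0,4,0,0,0,0],[0,0,0,0,0,0,0],[0,0,0,0,0,0,0]]'; python3 - <<'E'
from m import *
from workcell import *
I=read_camera("side");cv2.imwrite("pics/side7.png",I)
cv2.imwrite("pics/side7d.png",cv2.resize(cv2.convertScaleAbs(I[235:320,232:342],alpha=1.3),None,fx=7,fy=7,interpolation=cv2.INTER_CUBIC))
I=read_camera("top");cv2.imwrite("pics/top7.png",I)
cv2.imwrite("pics/top7d.png",cv2.resize(I[180:280,230:330],None,fx=6,fy=6,interpolation=cv2.INTER_CUBIC))
s=get_state();q=s['orientation'];print(s['tcp_pos'],q,2*np.degrees(np.arctan2(q[2],q[1])),s['wrist_force'])
z=s['tcp_pos'][2]-.1906;o=s['tcp_pos']
c,sn=np.cos(np.radians(-15.5)),np.sin(np.radians(-15.5))
for p in PAT+[[.085,.06],[.085,-.06],[-.085,.06],[-.085,-.06]]:
    q=proj("side",[o[0]+c*p[0]-sn*p[1],o[1]+sn*p[0]+c*p[1],z]);print(p,((q+.43-[232,235])*7).round())
E
```

```text
clock: 18.7
tcp_pos: [0.548, 0.1261, 0.3081]
orientation: [0.0, 0.135, 0.991, 0.0]
wrist_force: [0.0, 0.3, -2.4]
finger_gap: 0.0103
[0.548012   0.12610592 0.30818214] [5.13306041e-04 1.34576243e-01 9.90903107e-01 5.67005945e-05] 164.53176428501766 [-0.15635179 -0.97214727 -3.56028382]
[-0.065, -0.037] [599. 259.]
[-0.065, 0.037] [509. 394.]
[0.065, 0] [217. 220.]
[0.085, 0.06] [ 81. 310.]
[0.085, -0.06] [247. 106.]
[-0.085, 0.06] [534. 456.]
[-0.085, -0.06] [679. 235.]
```

View pics/side7d.png

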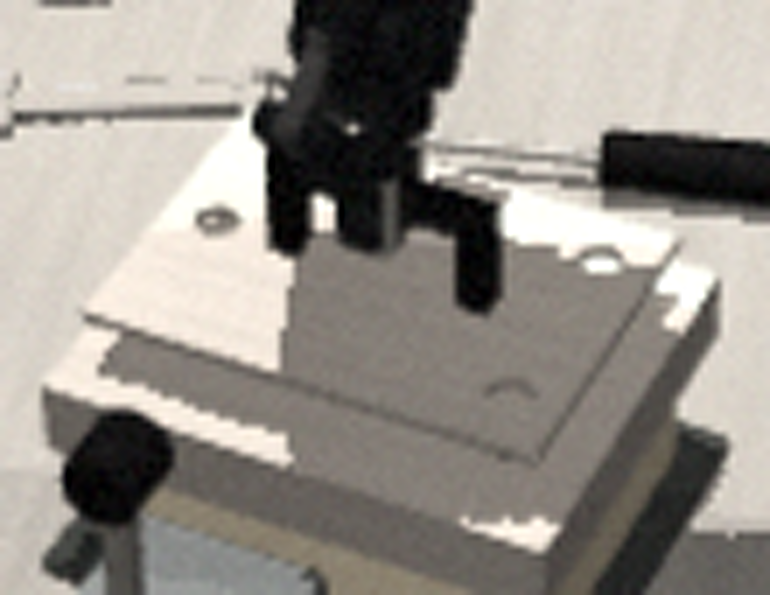

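View pics/top7d.png

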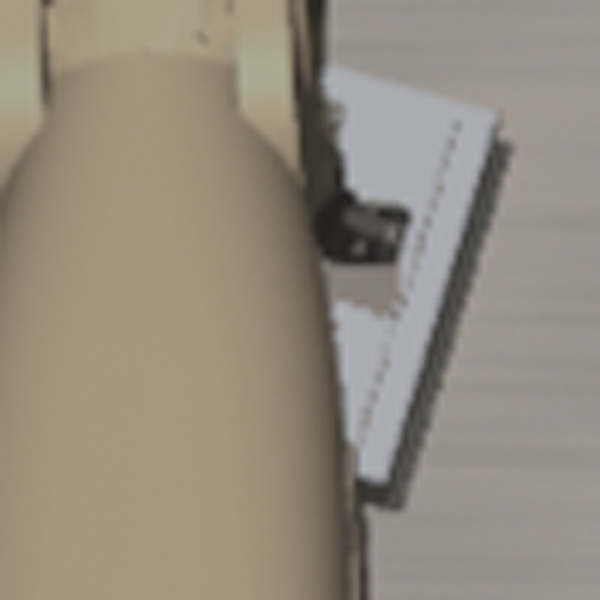

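```bash
python3 -m crank '[[0,0,2,0,0,0,0],[0,0,0,0,0,0,0],[0,0,0,0,0,0,0],[0,0,0,0,0,0,0],[0,0,0,0,0,0,0],[0,0,0,0,0,0,0],[0,0,0,0,0,0,0],[0,0,0,0,0,0,0]]'; python3 - <<'E'
from m import *
from workcell import *
I=read_camera("side");cv2.imwrite("pics/side8.png",I)
s=get_state();print(s['tcp_pos'],abs(s['qvel']).max(),s['wrist_force'],s['finger_gap'])
g=lambda u,v:(232+u/7-.43,235+v/7-.43)
meas([g(600.5,258),g(511,392),g(217,219)],.3082-.1906)
E
```

```text
clock: 19.8
tcp_pos: [0.5478, 0.1261, 0.3057]
orientation: [0.0, 0.135, 0.991, -0.0]
wrist_force: [-0.5, 0.5, -3.7]
finger_gap: 0.0106
[0.54779873 0.1260805  0.30566803] 0.002815042987557711 [-0.28838688  0.88874284 -3.39373745] 0.010146185107369796
yaw -15.37 o [0.5477 0.1253] res [[-0.0, 0.2], [-0.2, -0.1], [0.3, -0.1]]
```

View pics/side8.png

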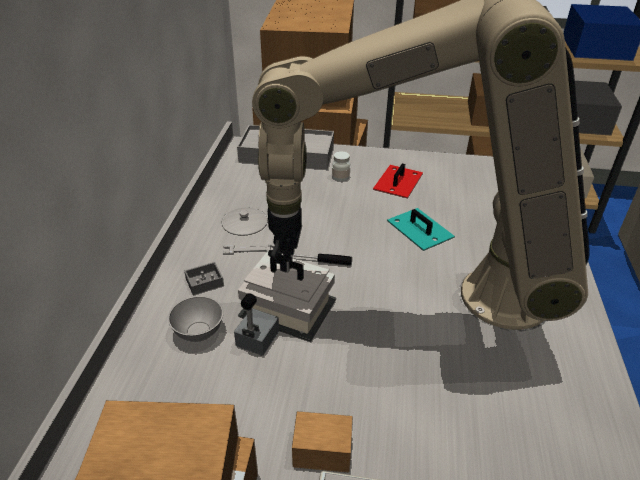

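The side view puts the plate at (0.5477, 0.1253), yaw -15.4°. It puts the drive at (0.548, 0.1257), yaw -15.6°. They agree to under 1 mm at every hole. The lever is upright, with its knob at (248,302), and the bystanders are where they were. Handing in.

```bash
python3 -c "
from workcell import *
print(hand_in())"
```

```text
the job is handed in; nothing more can be done
None
```

I swung the lever upright while the cover still lay on the bench. Then I picked the aluminium cover up by its handle, and it is now held over the drive. I handed the job in at about 19.8 s; hand-in reports no verdict.

Last checks:
- **Lever:** both views put it about 0.03 rad from upright after I let go, and it looked unchanged in the final picture.
- **Holes:** from the side view, the plate and the threaded holes line up to within about 1 mm, and yaw differs by about 0.2°. I took this measurement just before a final 2 mm straight descent.
- **Height and steadiness:** the underside is about 20 mm above the flange, worked out from the tool height rather than seen directly. The plate looks level and the arm was practically still. The wrist force was about 3.5 N, roughly the plate's weight, so I saw no sign of it touching the drive.
- **Bystanders:** in the final side picture none had visibly moved.

**What I could not confirm:** the arm hid the holes from the top camera at the end, so the final alignment rests on the side view and the tool pose. Hole 1 was in shadow and only partly visible there.

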